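Gauge a centrifuge bucket's cushion and lock the depth gauge

TASK

Check how deep the rubber cushion sits in the centrifuge bucket: stand the depth gauge flat and centred across the bucket's rim, gently lower its rod until the tip just rests on the cushion, then press the clamp lever fully down to lock the rod there and let go. Do not squash the cushion, do not drop the gauge on the bucket, and leave the other things on the bench where they are.

Things in the scene. Friction and masses are not known exactly. Their poses are not given: they have to be found in the camera images.
- bucket: Round open grey metal centrifuge bucket, 100 mm outside, 88 mm inside diameter, fixed in a dark bench holder (130 mm diameter). Origin on its axis at the bench surface. A flat black rubber cushion fills its bore, somewhere 44 to 66 mm below the rim: the depth differs and is not known. The rubber gives about 1 mm for each 4 N; more than 15 N spoils it.
- rim (a point): Centre of the bucket's mouth, at the height of its flat rim, 95 mm above the bench. z up. The rim is 6 mm wide.
- gauge: Loose depth gauge, 0.4 kg, standing on its base: a steel bar 170 x 32 x 18 mm (x, y, z), with a clamp housing 40 x 28 mm on its middle (top 46 mm, brass bush 52 mm up). The rod slides upright through the middle. Origin: centre of the bar's underside; z up; x along the bar to the end under the clamp lever. Hold it across the bar's plain end, 70 mm to -x, which will overhang the rim.
- probe_slide (a joint): How far the rod's tip stands out below the underside of the gauge's base, in m (negative: drawn in). The rod slides stiffly, with 2.5 N of friction, and stays where it is left; it weighs 0.1 kg. Travel -0.010 to 0.078.
- probe: The gauge's steel rod: 8 mm thick, 132 mm from its tip to its head, which is a dark knob 18 mm across and 14 mm tall. Origin at the tip, z up along the rod.
- probe_head (a point): Middle of the rod's head (7 mm below its top), to hold or press it by.
- lock_lever (a joint): Angle of the clamp lever in rad: 0 = released, standing up at 34 degrees; 0.60 = locked, lying level. Pressed down at its end it turns with about 2 N and stays where it is left; when locked it clamps the rod.
- lock_end (a point): A point near the free end of the clamp lever (38 mm long, 11 to 15 mm wide, 5 to 6 mm thick), 36 mm from its pivot. The pivot lies 20 mm from the gauge's middle along the gauge's +x and 38 mm above its underside; the lever points to the gauge's +x, and released this point is 50 mm out and 58 mm up, locked 56 mm out and 38 mm up.
- tube_rack: Bystander: white rack (240 x 100 mm, 118 mm tall) of red-capped sample tubes. Origin at the centre of its underside.
- pen: Bystander: marker pen, 133 mm long, 12 mm thick, lying along its x. Origin at the underside below its middle.
- oil_bottle: Bystander: small brown bottle with black cap, 34 mm diameter, 62 mm tall. Origin at the centre of its underside.
- slide_box: Bystander: closed grey slide box, 85 x 130 mm, 40 mm tall. Origin at the centre of its underside.
Mind the look-alikes: they are no part of the job. Of the things that look like the gauge, the smallest one is meant.

How it is judged:
On the way, in this order (a step that is already met when the one before it is completed fails the run):
1. the gauge stands flat across the bucket's rim, near its middle, its rod still clear of the cushion (z of gauge in the frame of rim between -0.003 and 0.003 m and horizontal distance between gauge and rim below 0.015 m and angle between gauge's own z axis and vertical below 0.035 rad and contact force between bucket and probe below 0.1 N), for 0.2 s.
2. with the lever still released, the rod's tip rests on the cushion (contact force between bucket and probe above 0.4 N and value of joint lock_lever below 0.25 rad and horizontal distance between gauge and rim below 0.015 m and angle between gauge's own z axis and vertical below 0.035 rad), for 0.2 s.
3. the lever is pressed fully down with the tip still on the cushion (value of joint lock_lever above 0.5 rad and contact force between bucket and probe above 0.3 N), for 0.2 s.
At the end, for the whole second after the job is handed in: The gauge stands at rest, flat (within 0.03 rad and 2 mm in height) on the bucket's rim with its middle within 15 mm of the bucket's axis; the clamp lever is down (0.5 rad or more); the rod's tip rests on the cushion with 0.3 to 8 N (all of step 3 and z of gauge in the frame of rim between -0.002 and 0.002 m and horizontal distance between gauge and rim below 0.015 m and angle between gauge's own z axis and vertical below 0.03 rad and contact force between bucket and probe below 8 N and linear speed of gauge below 0.01 m/s); the robot touches nothing.
It fails at once if the rod is pressed on the cushion with more than 15 N (contact force between bucket and probe above 15 N).
It fails at once if before it is locked, the gauge is dropped or rammed on the bucket (more than 80 N) (contact force between bucket and gauge above 80 N and value of joint lock_lever below 0.25 rad).
It fails at once if a bystander is moved by more than 20 mm (distance of any of tube_rack, pen, oil_bottle, slide_box from where it was at the start of the episode above 0.02 m).
It also fails if it takes over 72 s, if anything falls off the work surface, if the arm or the gripper's body presses on something with over 40 N, if the wrist force passes 120 N, or if a joint passes its speed limit or range.

ROBOT

A 7-joint arm with a two-finger parallel gripper is mounted at the origin on the work surface. World frame = base frame: x ahead of the robot, y to its left, z up, the work surface at z = 0. Lengths are in m, angles in rad, forces in N, time in s.
With the tool pointing down it reaches from about 0.35 to 0.9 m from the base axis. Payload 8.1 kg.
Tool frame: the origin (TCP) lies midway between the tips of the shut fingers; the grasp point (between the pads) lies 19 mm behind it (arm.pinch_z is the distance from the TCP to the grasp point, in m); z points along the fingers, y is the direction in which the jaws open and shut (so a half turn about z gives the same grasp; the last joint's range is limited). The gripper opens to 92 mm and grips with 3 to 60 N. Pads are 19 mm wide; open, the fingers measure 130 mm over their backs; the gripper's body (75 mm by 190 mm) begins 47 mm behind the grasp point.
Start: joints at [-1.241, 0.434, 0.025, 1.573, -0.012, 1.134, -0.075], TCP at [0.262, 0.567, 0.227] pointing down, gripper open.
Joint ranges: [-2.62, 2.62], [-0.44, 2.09], [-1.27, 1.32], [0.08, 2.57], [-1.32, 4.46], [0.12, 2], [-2.74, 2.74]. Speed limits (rad/s): [2.22, 2.22, 3.01, 3.01, 3.14, 3.14, 3.14].

INTERFACE

Orientations are given as a rotation vector (axis times angle).
In Python, from cell import arm, eyes gives the robot as it stands.
- The arm moves only by the tool apply_moves, never from a script. Its argument "targets" is one flat list of numbers, 5 for each row, row after row: the closure, from 0 (fully open) to 1 (shut), then the shift along the tool's x, y, z each as a share of 40 cm, from -1 to 1, then the turn about the tool's z as a share of pi/2 rad, from -1 to 1. A call has 1 to 20 rows; each row shifts and turns the commanded pose from where the row before left it, along the tool's axes as they then stand; what a row does not reach is not made up. A row lasts 1/8 s, in which the tool goes at most 62.5 mm and 10.7 degrees, less where a joint would pass 70% of its speed; a pose out of reach is approached as far as the arm can. A call with a number of a shift or a turn outside -1 to 1 is refused whole. A call with a gripper value outside its range is refused whole. The fingers move at their own pace and stop on an object; "grip_force" is the grip in N (left out, the last holds). Time passes only in rows, so rows that do not move let the fingers close. It gives the time, the measured TCP pose, the force and the opening at its end, in the units of the state.
- arm.observe(): the state, without advancing time (a new reading comes with each control period).
- eyes.get_image(name): name is "scene" or "side" or "wrist"; returns the picture (400x640x3 uint8, red, green, blue); there is no depth.
- eyes.camera_params(name): a dict with "camera_matrix" (3x3 intrinsics, pixels), "distortion" ([k1, k2, p1, p2, k3] as OpenCV has them; the pictures are not rectified), "xyz" and "attitude" of the camera in the world; the wrist camera has in their place "hand_eye" (4x4, takes a point from camera to tool coordinates, whose origin is the TCP and whose axes are the flange's). Camera axes: x right, y down, z forward; pixel columns grow to the right and rows downward; lengths in m; the calibration is good to about 2 mm. A picture is of the moment at which its call begins: read the wrist's pose just before it. camera_params takes no time and is no camera call.
- arm.sign_off(): hands the job in, once; it reports no verdict.
The state is a dict: "clock": time; "joints": joint angles; "dq": joint speeds; "joint_efforts": joint torques, N m; "position": TCP position; "ee_rot": TCP orientation; "force": force on the tool from outside, world axes, zero at the start; "ft_torque": the same for the moment, N m; "width": opening from 0.0 (shut) to 1.0 (fully open).
Only numpy, scipy, OpenCV 4.12 (cv2) and the standard library are available. Lean on these libraries where they do the work, as an engineer would, in place of code of your own. Each camera call takes 0.05 s, during which the arm holds its last target.

## Working session

There is one attempt and no reset: what is moved stays moved. The work goes in short steps, Python scripts to look and compute and a tool call to move; the robot and the scene stay as the last step left them, time stands still between calls to the robot, and variables do not carry over. Pictures are saved under pics/ and viewed, and the job is handed in when it is done.

Besides the shell and the picture viewer there is one more tool, called after ">>>" by a JSON object that holds its "op" and its "data". apply_moves: Moves the arm, as the interface text tells. Its arguments: {"type":"object","properties":{"targets":{"type":"array"},"grip_force":{"type":"number"}},"required":["targets"]}

```bash
ls; mkdir -p pics; python3 - <<'E'
from cell import arm, eyes
import cv2
print(arm.observe())
for n in ("scene","side","wrist"):
    im=eyes.get_image(n); cv2.imwrite(f"pics/{n}0.png",im[:,:,::-1])
    p=eyes.camera_params(n); print(n,p)
E
```

```text
pics
{'clock': 0.0, 'joints': array([-1.24059356,  0.43522053,  0.02499192,  1.57406261, -0.01160674,
        1.13400363, -0.0750916 ]), 'dq': array([ 4.14435071e-04, -3.97697517e-04,  2.76037440e-03, -2.03121721e-03,
        2.82171298e-05,  5.26485015e-04, -7.93982877e-04]), 'joint_efforts': array([ 3.04281617e-03, -6.67850375e+01,  9.87090357e-01, -3.14467156e+01,
       -6.02976093e-02,  4.27310925e-02,  1.58692537e-04]), 'position': array([0.26198652, 0.56689426, 0.22596006]), 'ee_rot': array([-6.74634271e-01, -3.06810393e+00,  2.41417027e-03]), 'force': array([0.48364016, 0.26053691, 0.5840898 ]), 'ft_torque': array([ 0.04952099, -0.02021085, -0.019576  ]), 'width': 1.000366025146321}
scene {'camera_matrix': array([[412.73169021,   0.        , 316.28837472],
       [  0.        , 412.73169021, 201.74861254],
       [  0.        ,   0.        ,   1.        ]]), 'distortion': array([0.03359794, 0.        , 0.        , 0.        , 0.        ]), 'xyz': array([ 0.91531852, -0.56796193,  0.88688394]), 'attitude': array([-2.32851836, -0.73394845,  0.27976643])}
side {'camera_matrix': 
[... 278 characters left out ...]
661,  0.92228092]), 'attitude': array([-2.31329135,  0.25353897, -0.10824178])}
wrist {'camera_matrix': array([[345.52279207,   0.        , 319.81309818],
       [  0.        , 345.52279207, 197.08146453],
       [  0.        ,   0.        ,   1.        ]]), 'distortion': array([-0.02005734,  0.        ,  0.        ,  0.        ,  0.        ]), 'hand_eye': array([[ 1.22062593e-03, -9.64445454e-01, -2.64279163e-01,
         7.07914595e-02],
       [ 9.99999204e-01,  1.26159459e-03,  1.47033828e-05,
        -1.59034343e-03],
       [ 3.19232551e-04, -2.64278971e-01,  9.64446226e-01,
        -1.58021718e-01],
       [ 0.00000000e+00,  0.00000000e+00,  0.00000000e+00,
         1.00000000e+00]])}
```

View pics/scene0.png

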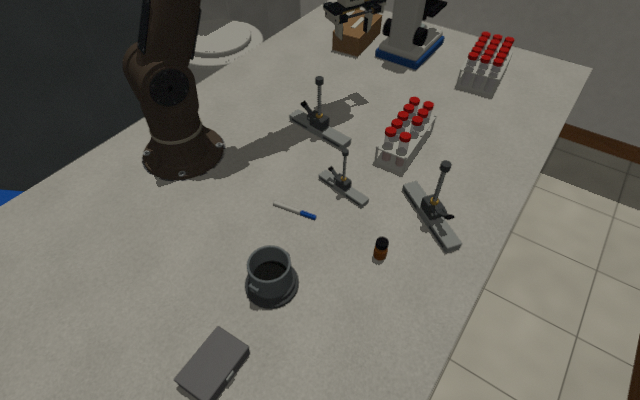

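View pics/side0.png

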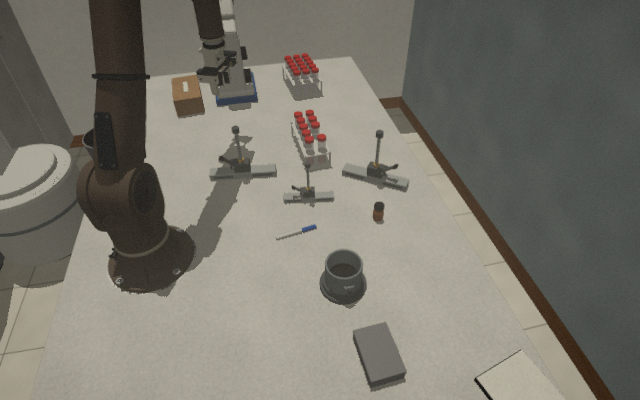

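View pics/wrist0.png

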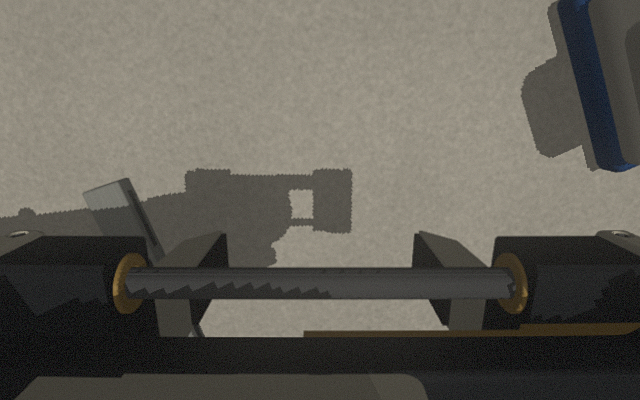

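Three gauges can be seen. In the scene view they are at (319,120), (343,185) and (432,212); in the side view they are at (243,170), (309,195) and (376,175). The middle one looks smallest, so I'll measure each bar and enlarge a crop.

```bash
cat > h.py <<'E'
from cell import arm, eyes
import numpy as np, cv2
from scipy.spatial.transform import Rotation as R
def cam(n,state=None):
    p=eyes.camera_params(n); K=p["camera_matrix"]; d=p["distortion"]
    if n=="wrist":
        s=state; T=np.eye(4); T[:3,:3]=R.from_rotvec(s["ee_rot"]).as_matrix(); T[:3,3]=s["position"]
        T=T@p["hand_eye"]; return K,d,T[:3,:3],T[:3,3]
    return K,d,R.from_rotvec(p["attitude"]).as_matrix(),np.array(p["xyz"])
def ray(c,uv):
    K,d,Rm,t=c
    q=cv2.undistortPoints(np.array([[uv]],float),K,d)[0,0]
    v=Rm@np.array([q[0],q[1],1]); return t,v/np.linalg.norm(v)
def atz(c,uv,z):
    t,v=ray(c,uv); return t+v*(z-t[2])/v[2]
def proj(c,P):
    K,d,Rm,t=c
    rv=cv2.Rodrigues(Rm.T)[0]; 
    return cv2.projectPoints(np.atleast_2d(np.array(P,float)),rv,-Rm.T@t,K,d)[0][:,0]
def tri(rays):
    A=np.zeros((3,3));b=np.zeros(3)
    for t,v in rays:
        M=np.eye(3)-np.outer(v,v);A+=M;b+=M@t
    x=np.linalg.solve(A,b); return x,[np.linalg.norm((np.eye(3)-np.outer(v,v))@(x-t)) for t,v in rays]
def crop(n,x0,y0,x1,y1,s,out,im=None):
    if im is None: im=eyes.get_image(n)
    c=cv2.resize(im[y0:y1,x0:x1],None,fx=s,fy=s,interpolation=cv2.INTER_CUBIC)
    cv2.imwrite("pics/"+out,c[:,:,::-1])
E
python3 - <<'E'
from h import *
a=cv2.imread("pics/scene0.png")[:,:,::-1]; b=cv2.imread("pics/side0.png")[:,:,::-1]
crop("",230,130,390,310,4,"sc1.png",a) ; crop("",250,140,410,310,4,"sd1.png",b)
sc=cam("scene"); 
for e in [((290,118),(349,143)),((319,179),(367,202)),((404,185),(459,245))]:
    p,q=[atz(sc,x,.018) for x in e]; print(p,q,np.linalg.norm(p-q))
E
```

```text
[0.18517899 0.31318303 0.018     ] [0.41831473 0.31844979 0.018     ] 0.2331952228573368
[0.43138908 0.13172699 0.018     ] [0.59274106 0.13468153 0.018     ] 0.1613790273931811
[0.64720547 0.25249333 0.018     ] [0.85876154 0.1425455  0.018     ] 0.23842083710754894
```

View pics/sc1.png

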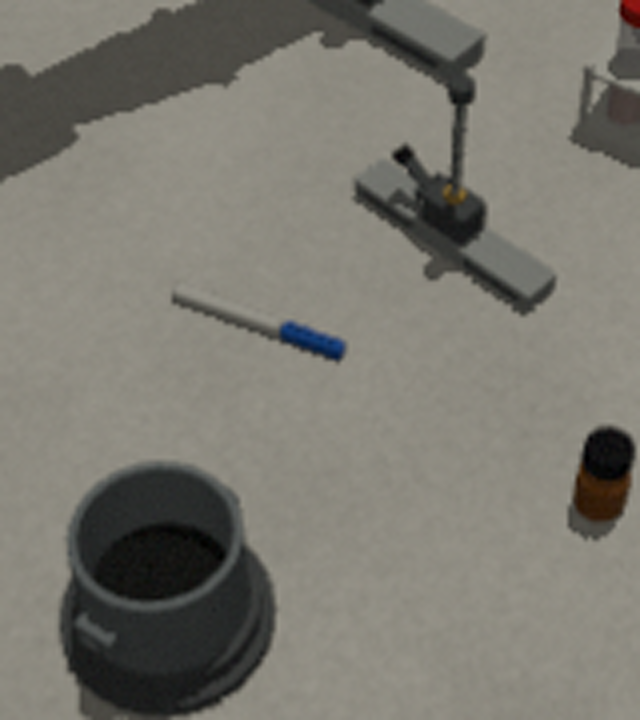

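View pics/sd1.png

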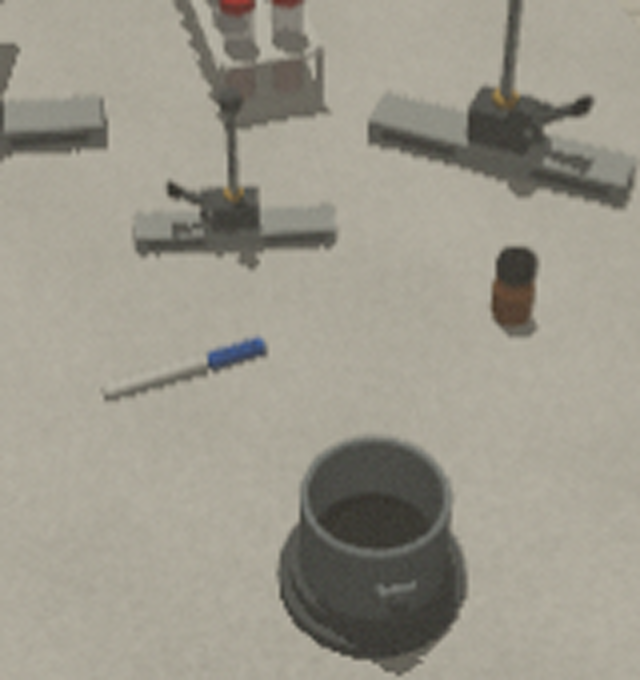

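In the crop, the middle gauge at scene (343,185) has a bar about 165 mm long, while the other two measure 233 and 238 mm. It is the smallest and matches the given 170 mm, so it is the one meant. Its lever points towards the robot (world -x) and its plain end lies at +x. Next I'll fit the gauge and rim poses.

```bash
python3 - <<'E'
from h import *
from scipy.optimize import least_squares
sc=cam("scene"); sd=cam("side")
S=lambda p:(p[0]/4-.375+230,p[1]/4-.375+130); D=lambda p:(p[0]/4-.375+250,p[1]/4-.375+140)
print("bush",tri([ray(sc,S((455,193))),ray(sd,D((233,192)))]))
print("head",tri([ray(sc,S((461,91))),ray(sd,D((231,101)))]))
# bar corners top face, world: lever end at -x
c=[(-85,-16),(-85,16),(85,16),(85,-16)]
sp=[(357,182),(390,160),(555,272),(527,300)]
dp=[(136,240),(136,216),(335,207),(335,234)]
def f(q):
    x,y,th=q; P=[(x+np.cos(th)*a/1e3-np.sin(th)*b/1e3,y+np.sin(th)*a/1e3+np.cos(th)*b/1e3,.018) for a,b in c]
    return np.r_[(proj(sc,P)-[S(p) for p in sp]).ravel(),(proj(sd,P)-[D(p) for p in dp]).ravel()]
r=least_squares(f,[.51,.133,0]); print("gauge",r.x,np.round(r.fun.reshape(-1,2),1))
t=np.linspace(0,2*np.pi,720)
def g(q):
    P=np.c_[q[0]+.05*np.cos(t),q[1]+.05*np.sin(t),0*t+.095]
    o=[]
    for cm,T,pts in((sc,S,[(70,535),(242,535),(157,462),(155,611)]),(sd,D,[(302,495),(451,498),(377,436),(377,559)])):
        u=proj(cm,P)
        (l,rr,tp,b)=[T(p) for p in pts]
        o+=[u[:,0].min()-l[0],u[:,0].max()-rr[0],u[:,1].min()-tp[1],u[:,1].max()-b[1]]
    return np.array(o)
r=least_squares(g,[.55,-.07],diff_step=1e-3);print("rim",r.x,np.round(r.fun,1))
E
```

```text
bush (array([0.50295523, 0.15019721, 0.04997678]), [np.float64(0.0007706216729212453), np.float64(0.0007706216729212591)])
head (array([0.50379199, 0.14756903, 0.1483834 ]), [np.float64(0.0003176524725528076), np.float64(0.00031765247255278783)])
gauge [ 0.50447737  0.14776476 -0.17452617] [[-0.7 -0.9]
 [-1.4 -0.8]
 [ 0.6  1. ]
 [ 0.2  0.1]
 [-0.2 -0.3]
 [ 0.2 -0.7]
 [ 0.3  0. ]
 [ 0.9 -0.3]]
rim [ 0.53176299 -0.21252371] [-0.9  0.6 -0.5 -0.  -0.3  0.8 -0.  -0. ]
```

```bash
python3 - <<'E'
from h import *
sc=cam("scene"); sd=cam("side")
for z in (.122,.129,.135,.148):
    P=[(.504,.148,z)]; u=(proj(sc,P)[0]-[230,130])*4+1.5; v=(proj(sd,P)[0]-[250,140])*4+1.5; print(z,u,v)
s=arm.observe(); M=R.from_rotvec(s["ee_rot"]).as_matrix(); print(np.round(M,3), np.degrees(np.arctan2(M[1,0],M[0,0])))
tgt=np.array([.575,.135,.30]); print(M.T@(tgt-s["position"]))
E
```

```text
0.122 [459.7436498  119.54974521] [232.36098338 127.00787094]
0.129 [460.25476234 111.88848743] [232.08466167 120.18135797]
0.135 [460.6968872  105.26309165] [231.84627555 114.28918069]
0.148 [461.66782466  90.71903894] [231.3248417  101.39166534]
[[-0.908  0.419 -0.   ]
 [ 0.419  0.908 -0.001]
 [-0.    -0.001 -1.   ]] 155.19787792063872
[-0.46533936 -0.26095521 -0.07349244]
```

>>> {"op": "apply_moves", "data": {"targets": [0,0,0,-0.15,0,0,0,0,-0.15,0,0,-0.097,-0.0544,0,0,0,-0.097,-0.0544,0,0,0,-0.097,-0.0544,0,0,0,-0.097,-0.0544,0,0,0,-0.097,-0.0544,0,0,0,-0.097,-0.0544,0,0,0,-0.097,-0.0544,0,0,0,-0.097,-0.0544,0,0,0,-0.097,-0.0544,0,0,0,-0.097,-0.0544,0,0,0,-0.097,-0.0544,0,0,0,-0.097,-0.0544,0,0,0,0,0,0,0]}}

```text
clock: 2.02
position: [0.5768, 0.1307, 0.3463]
ee_rot: [0.684, 3.066, -0.003]
force: [-0.2, 0.8, 0.0]
width: 1.001
```

>>> {"op": "apply_moves", "data": {"targets": [0,0,0,0,0.11,0,0,0,0,0.11,0,0,0,0,0.11,0,0,0,0,0.11,0,0,0,0,0.11,0,0,0,0,0.11,0,0,0,0,0.11,0,0,0,0,0.11,0,0,0,0,0.11,0,0,0,0,0.11,0,0,0,0,0.11,0,0,0,0,0.11,0,0,0,0,0.11,0,0,0,0,0.11,0,0,0,0,0.11,0,0,0,0,0.11,0,0,0,0,0.07,0,0,0,0,0]}}

```text
clock: 4.28
position: [0.5747, 0.1361, 0.3464]
ee_rot: [-3.131, 0.257, 0.001]
force: [0.2, -0.1, 0.2]
width: 0.999
```

```bash
python3 - <<'E'
from h import *
s=arm.observe(); M=R.from_rotvec(s["ee_rot"]).as_matrix(); print(s["clock"],s["position"],s["joints"],np.degrees(np.arctan2(M[1,0],M[0,0])),M[:,2])
im=eyes.get_image("wrist"); cv2.imwrite("pics/w1.png",im[:,:,::-1])
E
```

```text
4.275 [0.5747393  0.13608712 0.34637643] [-0.9217886   0.37817915  0.8784813   1.51438856 -0.29346029  1.3876505
 -1.75893805] -9.386687950625605 [-8.11377083e-04  1.52081382e-04 -9.99999659e-01]
```

View pics/w1.png

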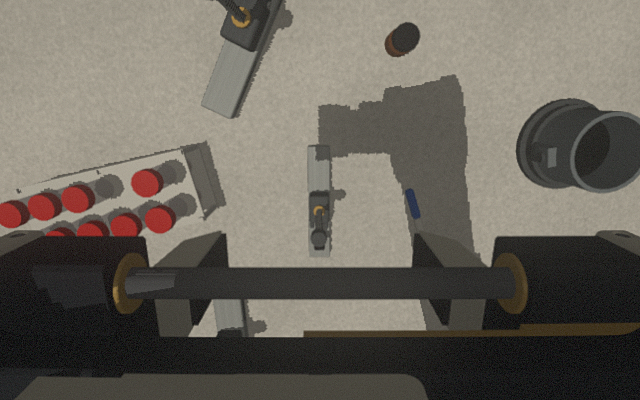

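```bash
python3 - <<'E'
from h import *
s=arm.observe();c=cam("wrist",s)
im=cv2.imread("pics/w1.png")[:,:,::-1]
crop("",260,130,380,270,5,"w1c.png",im)
for n,uv,z in (("cornerL",(307.5,145),.018),("cornerR",(329.5,145),.018),("bush",(319,211),.052),("head .135",(318,237),.135),("head.128",(318,237),.128)):print(n,atz(c,uv,z))
for P in [(.504,.148,.128),(.504,.148,.135),(.504,.148,.148),(.5045,.1478,.052),(.591,.148,.018),(.585,.117,.018)]: print(P,proj(c,[P])[0])
sc=cam("scene")
x,e=tri([ray(c,(318,239)),ray(sc,(461/4-.375+230,91/4-.375+130))]);print("head tri wrist/scene",x,e)
E
```

```text
cornerL [0.5902345  0.14910642 0.018     ]
cornerR [0.5852853  0.11864886 0.018     ]
bush [0.50252299 0.14699738 0.052     ]
head .135 [0.49792654 0.14873747 0.135     ]
head.128 [0.49514947 0.14922671 0.128     ]
(0.504, 0.148, 0.128) [317.80964364 229.81425715]
(0.504, 0.148, 0.135) [317.77687343 231.99837841]
(0.504, 0.148, 0.148) [317.71295226 236.25916475]
(0.5045, 0.1478, 0.052) [318.19053114 209.73290036]
(0.591, 0.148, 0.018) [308.18530845 144.33209028]
(0.585, 0.117, 0.018) [330.69282996 145.01250688]
head tri wrist/scene [0.50189459 0.14843898 0.14730831] [np.float64(0.0013437081826772272), np.float64(0.0013437081826772447)]
```

View pics/w1c.png

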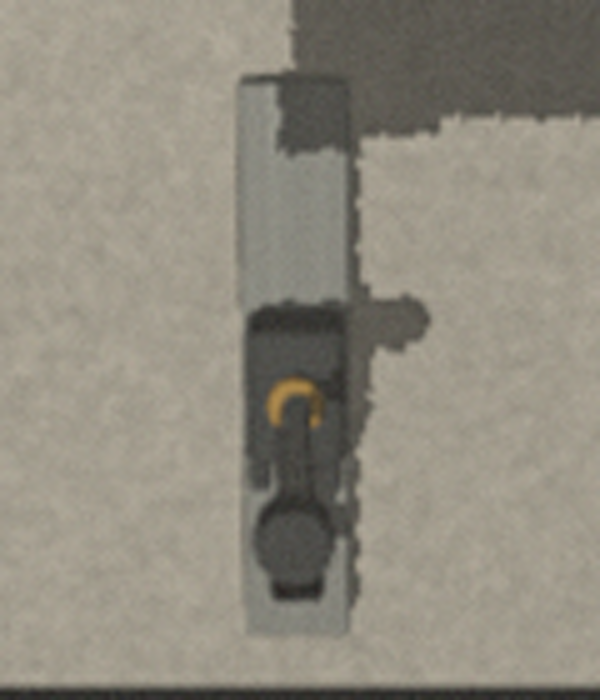

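The wrist view puts the plain end at (0.588, 0.134), agreeing with the two-camera fit. The head is at z≈0.148, which fits a rod drawn in 10 mm with the 132 mm counted to the knob's underside. I'll go down to grasp.

>>> {"op": "apply_moves", "data": {"targets": [0,0,0,0.14,0,0,0,0,0.14,0,0,0,0,0.14,0,0,0,0,0.14,0,0,0,0,0.14,0,0,0,0,0.05,0,0,0,0,0.05,0,0,0,0,0.05,0,0,0,0,0.005,0,0,0,0,0,0]}}

```text
clock: 5.58
position: [0.5759, 0.1351, 0.0054]
ee_rot: [-3.13, 0.26, -0.002]
force: [-0.5, 0.5, -0.6]
width: 0.994
```

```bash
python3 - <<'E'
from h import *
s=arm.observe(); print(s["position"],s["force"])
crop("scene",290,100,450,250,4,"s2.png")
crop("wrist",0,0,640,400,1,"w2.png")
E
```

```text
[0.57586508 0.13508365 0.00540478] [-0.54272464  0.51216671 -0.641956  ]
```

View pics/s2.png

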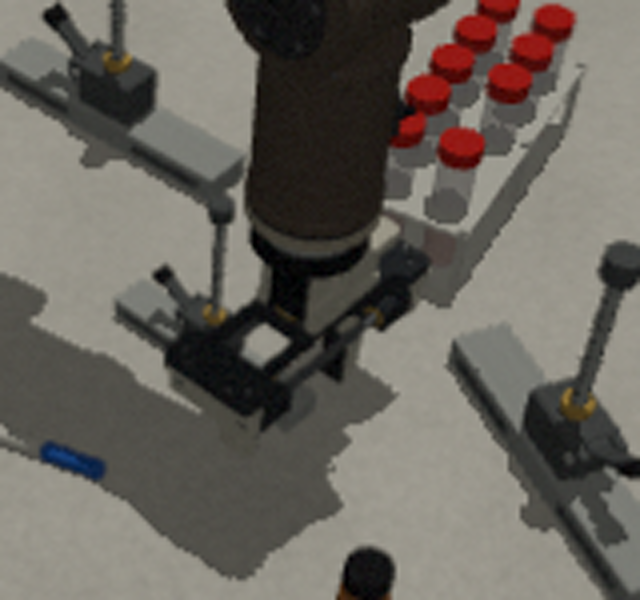

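View pics/w2.png

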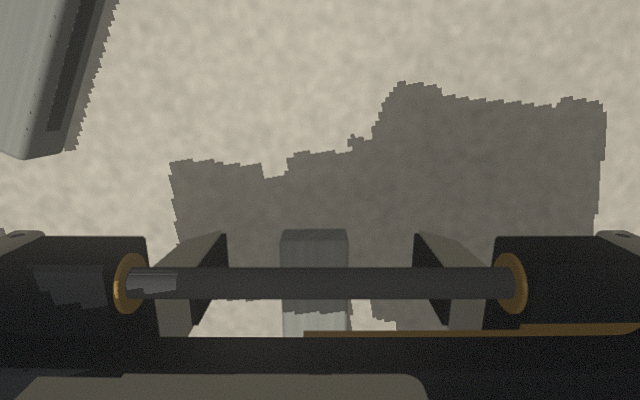

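The bar lies between the jaws (280–348 px, jaws 227–414 px) and the rod is clear of the gripper. I'll close now.

>>> {"op": "apply_moves", "data": {"targets": [0,0,0,0.005,0,1,0,0,0,0,1,0,0,0,0,1,0,0,0,0,1,0,0,0,0,1,0,0,0,0,1,0,0,0,0,1,0,0,0,0], "grip_force": 55}}

```text
clock: 6.68
position: [0.5754, 0.1353, 0.0028]
ee_rot: [-3.13, 0.26, -0.0]
force: [0.9, 1.2, -0.3]
width: 0.34
```

>>> {"op": "apply_moves", "data": {"targets": [1,0,0,-0.02,0,1,0,0,-0.04,0,1,0,0,-0.06,0,1,0,0,-0.06,0,1,0,0,0,0]}}

```text
clock: 7.3
position: [0.5767, 0.1351, 0.077]
ee_rot: [-3.129, 0.26, -0.006]
force: [1.0, -0.5, -3.8]
width: 0.341
```

```bash
python3 - <<'E'
from h import *
s=arm.observe(); print(s["position"],s["force"],s["ft_torque"],s["width"]*92)
crop("scene",290,100,450,250,4,"s3.png")
crop("side",240,130,400,250,5,"d3.png")
E
```

```text
[0.57669255 0.13513265 0.07700992] [ 1.03921229 -0.54628645 -3.78953285] [-0.09539897 -0.11882898 -0.03296509] 31.373000668654004
```

View pics/s3.png

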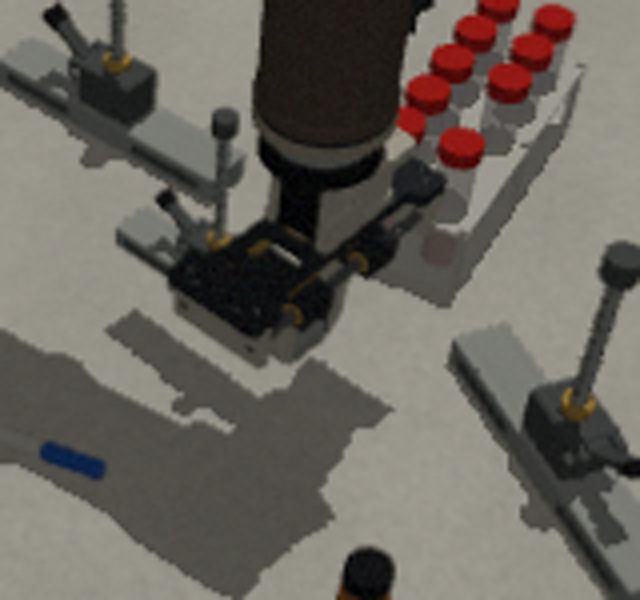

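View pics/d3.png

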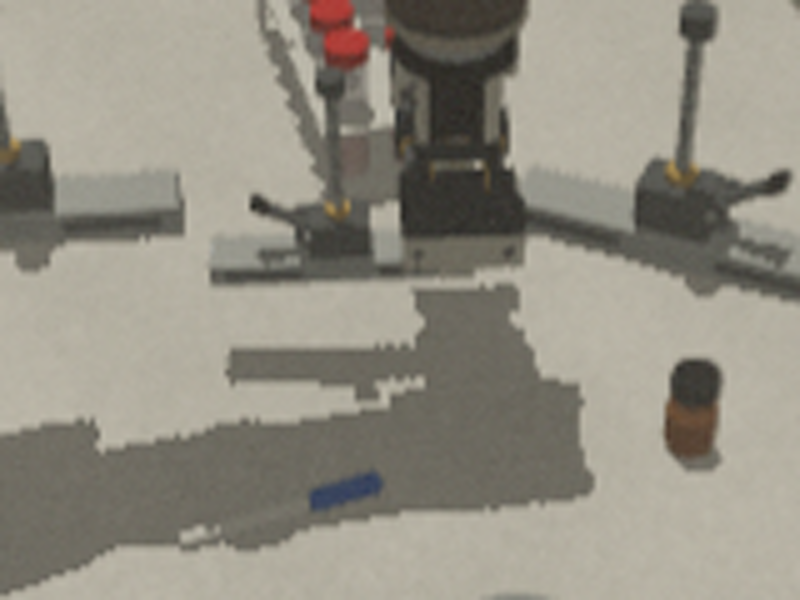

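```bash
python3 - <<'E'
from h import *
s={"position":np.array([0.5747393,0.13608712,0.34637643]),"ee_rot":np.array([-3.131,.257,.001])}
c=cam("wrist",s); t=np.linspace(0,6.28,60)
def dr(im,c,o,sc):
    b=cv2.resize(im[o[1]:o[3],o[0]:o[2]],None,fx=sc,fy=sc,interpolation=cv2.INTER_CUBIC)
    for r in (.05,.044):
        P=np.c_[.532+r*np.cos(t),-.2125+r*np.sin(t),0*t+.095]
        for u in proj(c,P): cv2.circle(b,tuple(int(v) for v in ((u-[o[0],o[1]]+.5)*sc)),1,(0,0,255),-1)
    return b
a=dr(cv2.imread("pics/w1.png"),c,(500,80,640,220),3)
b=dr(cv2.imread("pics/scene0.png"),cam("scene"),(220,220,320,320),4)[:400,:360]
d=dr(cv2.imread("pics/side0.png"),cam("side"),(300,230,400,330),4)
o=np.zeros((820,800,3),np.uint8);o[:420,:420]=a;o[:400,430:790]=b;o[420:820,:400]=d
cv2.imwrite("pics/chk.png",o[:,:])
s=arm.observe(); M=R.from_rotvec(s["ee_rot"]).as_matrix(); print(M.T@(np.array([.604,-.225,.217])-s["position"])/.4)
E
```

```text
[ 0.21989451  0.87605704 -0.35602384]
```

View pics/chk.png

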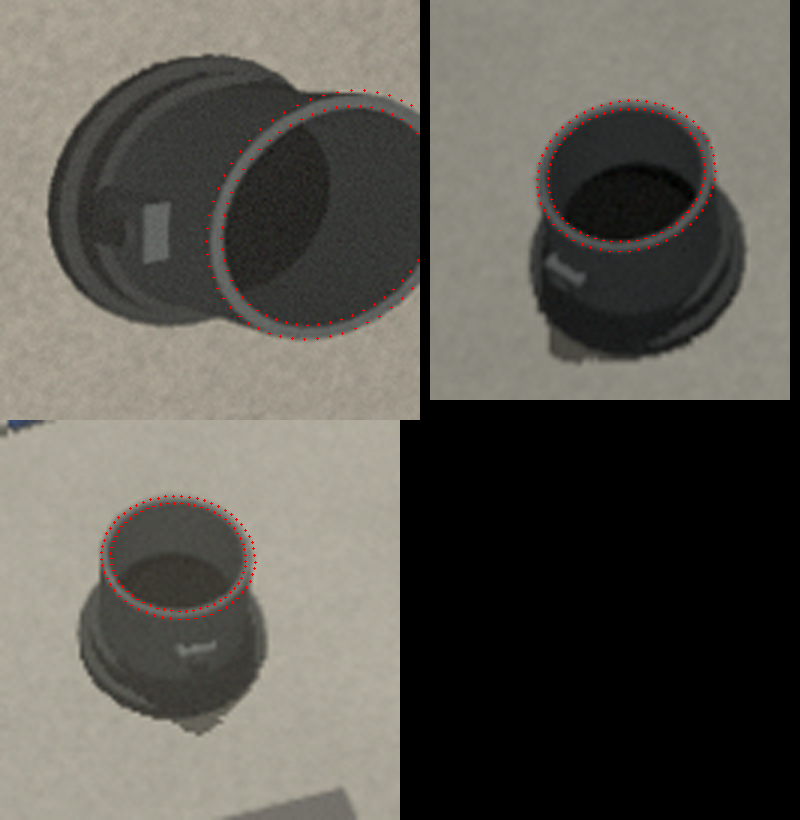

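The projected rim circle lies on the rim in all three views. I'll raise the gauge and carry it over.

>>> {"op": "apply_moves", "data": {"targets": [1,0,0,-0.12,0,1,0,0,-0.12,0,1,0,0,-0.12,0,1,0.01,0.046,0,0,1,0.023,0.09,0,0,1,0.023,0.09,0,0,1,0.023,0.09,0,0,1,0.023,0.09,0,0,1,0.023,0.09,0,0,1,0.023,0.09,0,0,1,0.023,0.09,0,0,1,0.023,0.09,0,0,1,0.018,0.07,0,0,1,0.008,0.04,0,0,1,0,0,0,0,1,0,0,0,0]}}

```text
clock: 9.4
position: [0.6043, -0.2234, 0.218]
ee_rot: [-3.13, 0.258, 0.001]
force: [0.1, 0.7, -4.2]
width: 0.341
```

```bash
python3 - <<'E'
from h import *
s=arm.observe(); M=R.from_rotvec(s["ee_rot"]).as_matrix(); print(s["position"],M[:,2],np.degrees(np.arctan2(M[1,0],M[0,0])),s["force"],s["ft_torque"],s["width"]*92)
print("to go",M.T@(np.array([.604,-.225,.130])-s["position"])/.4)
crop("scene",210,170,370,290,5,"s4.png")
crop("side",290,170,450,290,5,"d4.png")
E
```

```text
[ 0.60428998 -0.22343846  0.21801719] [-7.99272226e-04  1.44918251e-03 -9.99998631e-01] -9.426182098949962 [ 0.07432815  0.74104817 -4.21803352] [-0.10527862 -0.14405982  0.05416703] 31.339592234316502
to go [1.49925460e-04 4.25563060e-03 2.20037598e-01]
```

View pics/s4.png

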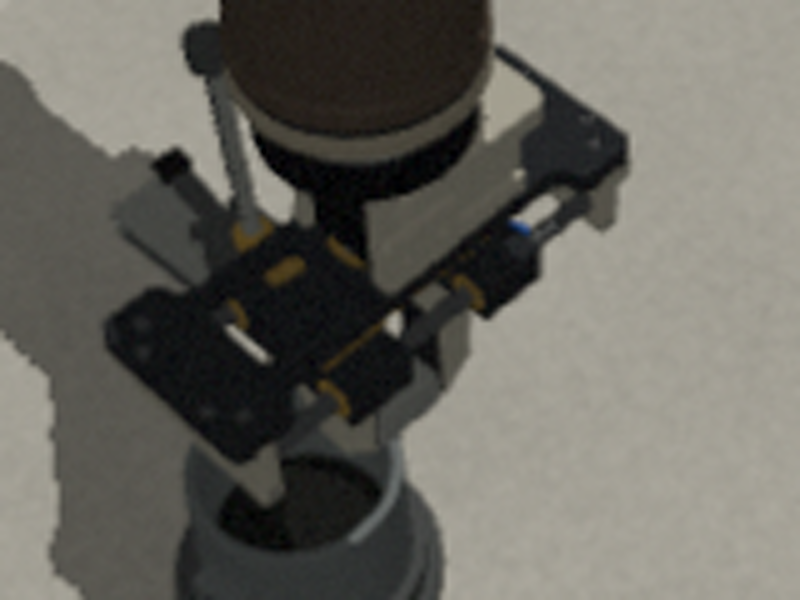

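View pics/d4.png

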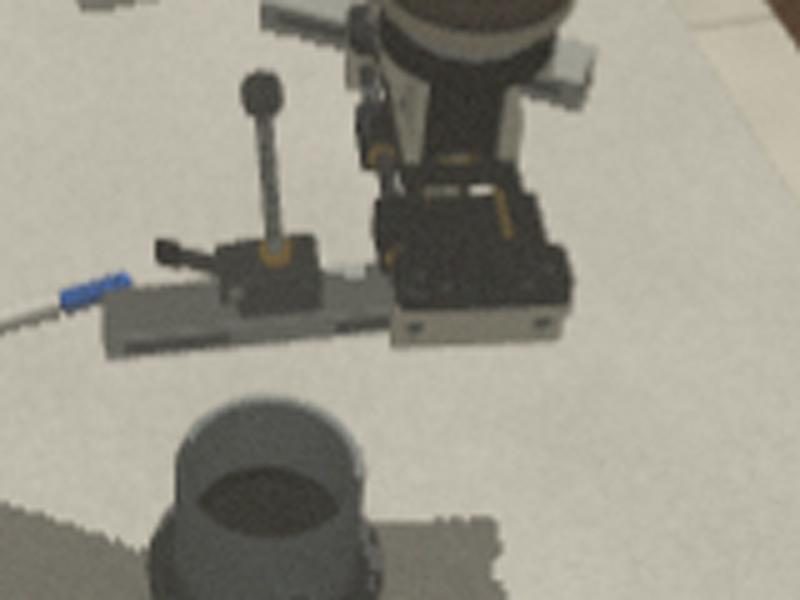

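```bash
python3 - <<'E'
from h import *
sc=cam("scene"); sd=cam("side")
S=lambda p:(p[0]/5-.4+210,p[1]/5-.4+170); D=lambda p:(p[0]/5-.4+290,p[1]/5-.4+170)
b=tri([ray(sc,S((251,236))),ray(sd,D((274,250)))]);h=tri([ray(sc,S((203,48))),ray(sd,D((262,94)))])
print(b,h,h[0]-b[0])
E
```

```text
(array([ 0.52822958, -0.21190196,  0.25840624]), [np.float64(0.0014276037783755395), np.float64(0.0014276037783755016)]) (array([ 0.51931744, -0.21187898,  0.35775788]), [np.float64(0.0007863944698046439), np.float64(0.0007863944698046487)]) [-8.91214276e-03  2.29837908e-05  9.93516367e-02]
```

The rod leans about 0.09 rad, so the lever end has sagged roughly 8 mm in the grip. I'll lower slowly so the near rim levels it, and watch the force.

>>> {"op": "apply_moves", "data": {"targets": [1,0,0.004,0.08,0,1,0,0,0.08,0,1,0,0,0.05,0,1,0,0,0.03,0,1,0,0,0,0,1,0,0,0,0]}}

```text
clock: 10.25
position: [0.6046, -0.2271, 0.1238]
ee_rot: [3.13, -0.26, 0.002]
force: [0.1, -0.9, -3.3]
width: 0.341
```

>>> {"op": "apply_moves", "data": {"targets": [1,0,0,0.005,0,1,0,0,0.005,0,1,0,0,0,0]}}

```text
clock: 10.62
position: [0.6039, -0.2266, 0.1187]
ee_rot: [-3.131, 0.26, 0.0]
force: [1.3, 0.0, -4.2]
width: 0.34
```

>>> {"op": "apply_moves", "data": {"targets": [1,0,0,0.005,0,1,0,0,0.005,0,1,0,0,0,0]}}

```text
clock: 11.0
position: [0.6038, -0.2266, 0.1145]
ee_rot: [-3.131, 0.26, 0.001]
force: [0.2, 0.6, -4.3]
width: 0.346
```

>>> {"op": "apply_moves", "data": {"targets": [1,0,0,0.005,0,1,0,0,0.005,0,1,0,0,0,0]}}

```text
clock: 11.38
position: [0.6039, -0.2266, 0.1105]
ee_rot: [-3.131, 0.26, 0.0]
force: [0.4, -0.0, -5.1]
width: 0.339
```

>>> {"op": "apply_moves", "data": {"targets": [1,0,0,0.005,0,1,0,0,0,0]}}

```text
clock: 11.62
position: [0.604, -0.2267, 0.1087]
ee_rot: [3.131, -0.26, 0.0]
force: [-0.0, 0.6, -2.6]
width: 0.345
```

>>> {"op": "apply_moves", "data": {"targets": [1,0,0,0.005,0,1,0,0,0,0]}}

```text
clock: 11.88
position: [0.6043, -0.2268, 0.107]
ee_rot: [3.131, -0.26, 0.001]
force: [1.5, 0.5, -0.4]
width: 0.342
```

```bash
python3 - <<'E'
from h import *
s=arm.observe(); print(s["position"],s["force"],s["ft_torque"])
crop("scene",210,190,370,310,5,"s5.png")
crop("side",290,190,450,310,5,"d5.png")
E
```

```text
[ 0.60427119 -0.22682403  0.10696606] [ 1.45625492  0.52691595 -0.35202497] [ 0.03509276  0.04016015 -0.04184385]
```

View pics/s5.png

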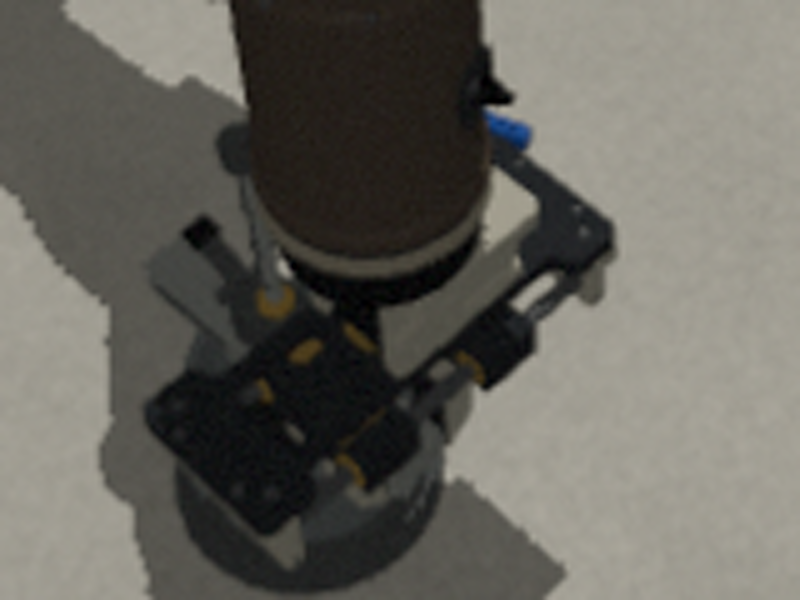

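View pics/d5.png

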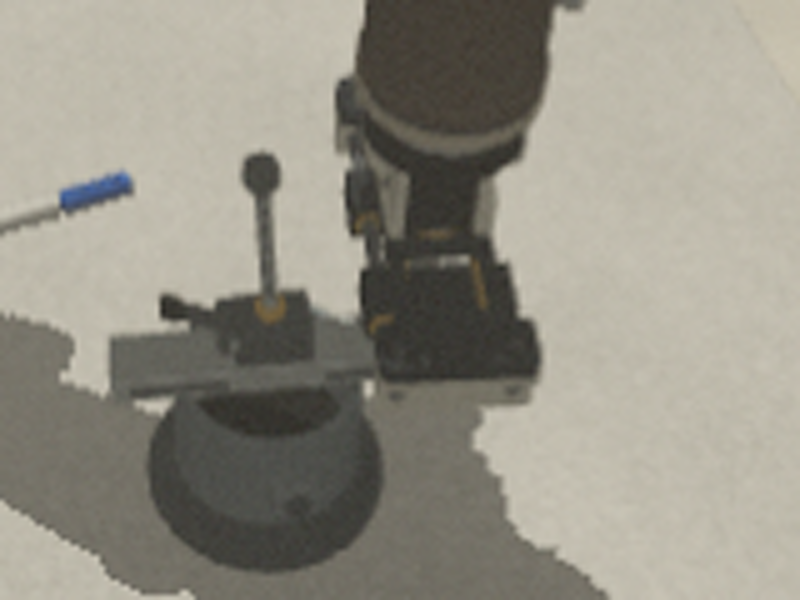

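The near rim took contact at TCP z≈0.109. I'll keep levelling in 2 mm steps.

>>> {"op": "apply_moves", "data": {"targets": [1,0,0,0.005,0,1,0,0,0,0]}}

```text
clock: 12.22
position: [0.6045, -0.2269, 0.1051]
ee_rot: [3.131, -0.26, 0.002]
force: [2.7, -0.2, 3.1]
width: 0.345
```

>>> {"op": "apply_moves", "data": {"targets": [1,0,0,0.005,0,1,0,0,0,0]}}

```text
clock: 12.48
position: [0.6045, -0.2268, 0.1029]
ee_rot: [3.13, -0.26, 0.001]
force: [4.5, -0.5, 3.6]
width: 0.343
```

>>> {"op": "apply_moves", "data": {"targets": [1,0,0,0.005,0,1,0,0,0,0]}}

```text
clock: 12.72
position: [0.6042, -0.2268, 0.1007]
ee_rot: [3.131, -0.26, 0.001]
force: [4.2, -0.6, 4.0]
width: 0.344
```

>>> {"op": "apply_moves", "data": {"targets": [1,0,0,0.004,0,1,0,0,0,0]}}

```text
clock: 12.98
position: [0.6039, -0.2267, 0.099]
ee_rot: [3.131, -0.26, -0.0]
force: [3.6, -1.3, 3.3]
width: 0.344
```

>>> {"op": "apply_moves", "data": {"targets": [1,0,0,0.0025,0,1,0,0,0,0]}}

```text
clock: 13.22
position: [0.6039, -0.2267, 0.0981]
ee_rot: [-3.131, 0.26, 0.0]
force: [3.8, -0.6, 3.2]
width: 0.342
```

>>> {"op": "apply_moves", "data": {"targets": [1,0,0,0.0025,0,1,0,0,0,0]}}

```text
clock: 13.48
position: [0.604, -0.2267, 0.0979]
ee_rot: [-3.13, 0.26, -0.001]
force: [1.3, 0.0, 10.7]
width: 0.34
```

```bash
python3 - <<'E'
from h import *
s=arm.observe(); print(s["position"],s["force"],s["ft_torque"])
crop("side",290,190,450,310,5,"d6.png")
E
```

```text
[ 0.60397479 -0.22667912  0.09786209] [ 1.31269896  0.02339028 10.66731044] [ 0.16963985  0.33839915 -0.00829868]
```

View pics/d6.png

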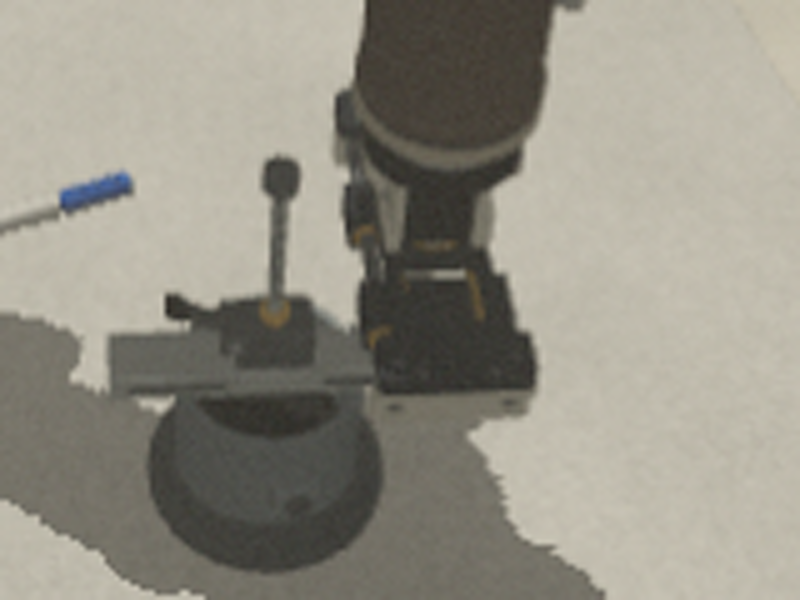

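The gauge is flat on both rim sides (force jumped to 10.7 N at z=0.0979, the expected height). I'll release it and rise.

>>> {"op": "apply_moves", "data": {"targets": [1,0,0,-0.001,0,0.5,0,0,0,0,0.5,0,0,0,0,0.2,0,0,0,0,0.2,0,0,0,0,0.2,0,0,-0.03,0,0.2,0,0,-0.1,0,0.2,0,0,-0.15,0,0.2,0,0,-0.15,0,0.2,0,0,-0.12,0,0.2,0,0,0,0]}}

```text
clock: 14.9
position: [0.6051, -0.2283, 0.3227]
ee_rot: [3.129, -0.261, 0.012]
force: [-0.9, 0.1, -0.8]
width: 0.8
```

```bash
python3 - <<'E'
from h import *
s=arm.observe(); M=R.from_rotvec(s["ee_rot"]).as_matrix(); print(s["clock"],s["position"],s["ee_rot"].tolist(),s["force"],s["width"])
im=eyes.get_image("wrist"); cv2.imwrite("pics/w7.png",im[:,:,::-1]); 
crop("scene",220,190,340,310,5,"s7.png")
crop("side",290,190,420,310,5,"d7.png")
E
```

```text
14.9 [ 0.60513144 -0.22831948  0.32268696] [3.1287813953107215, -0.2608388635799395, 0.011795679938530455] [-0.90136988  0.1149382  -0.76616006] 0.8002471108820668
```

View pics/s7.png

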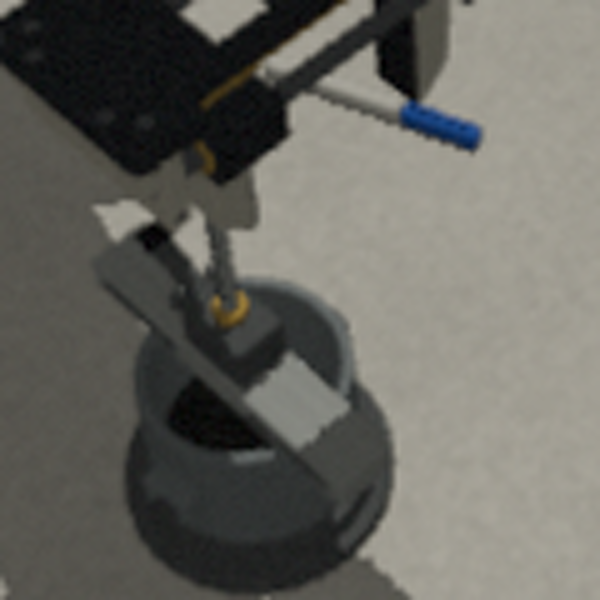

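View pics/d7.png

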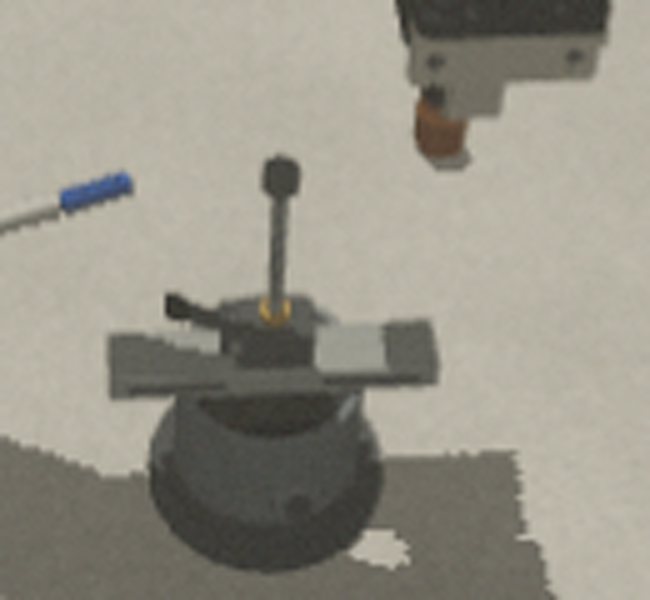

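View pics/w7.png

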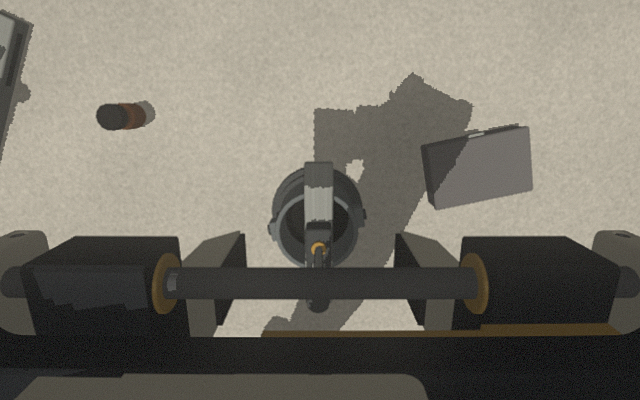

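```bash
python3 - <<'E'
from h import *
sc=cam("scene"); sd=cam("side")
s=arm.observe(); w=cam("wrist",s)
S=(229/5-.4+220,306/5-.4+190); D=lambda p:(p[0]/5-.4+290,p[1]/5-.4+190)
print("bush",tri([ray(sc,S),ray(sd,D((275,309)))]), atz(w,(319,246),.147),tri([ray(sc,S),ray(sd,D((275,309))),ray(w,(319,246))]))
print("head",tri([ray(w,(318,300)),ray(sd,D((281,178)))]), atz(sd,D((281,178)),.244))
e=[atz(w,(306,162.5),.113),atz(w,(332.5,162.5),.113)]; m=(e[0]+e[1])/2; print(e,m)
v=e[0]-e[1]; u=np.array([v[1],-v[0],0])/np.linalg.norm(v); print(u,np.degrees(np.arctan2(u[1],u[0])),"centre",m-.085*u)
M=R.from_rotvec(s["ee_rot"]).as_matrix(); print(np.degrees(np.arctan2(M[1,0],M[0,0])))
E
```

```text
bush (array([ 0.53132017, -0.21520567,  0.14663571]), [np.float64(0.0007679661679719839), np.float64(0.0007679661679718565)]) [ 0.53318509 -0.21550278  0.147     ] (array([ 0.53175974, -0.21514191,  0.14614487]), [np.float64(0.0006528356259286694), np.float64(0.001150417838983796), np.float64(0.0010115984317674474)])
head (array([ 0.53078004, -0.21455347,  0.2433939 ]), [np.float64(3.074991188876127e-05), np.float64(3.0749911888838874e-05)]) [ 0.53060207 -0.21506374  0.244     ]
[array([ 0.61492917, -0.21510719,  0.113     ]), array([ 0.61033791, -0.24275664,  0.113     ])] [ 0.61263354 -0.22893192  0.113     ]
[ 0.98649205 -0.16380915  0.        ] -9.428062342263061 centre [ 0.52878172 -0.21500814  0.113     ]
-9.499332840401392
```

The gauge stands at (0.532, -0.215), within 3 mm of the bucket axis, with the rod upright. Next I'll bring the shut fingers over the head (top ≈0.251).

>>> {"op": "apply_moves", "data": {"targets": [1,-0.06,-0.001,0,0,1,-0.06,-0.001,0,0,1,-0.0665,-0.001,0,0,1,0,0,0,0,1,0,0,0.06,0,1,0,0,0.06,0,1,0,0,0,0,1,0,0,0,0], "grip_force": 20}}

```text
clock: 16.05
position: [0.531, -0.2134, 0.2699]
ee_rot: [3.13, -0.26, -0.0]
force: [0.3, -0.9, -0.2]
width: 0.015
```

```bash
python3 - <<'E'
from h import *
s=arm.observe(); print(s["clock"],s["position"],s["force"],s["width"])
crop("scene",200,140,360,260,5,"s8.png")
crop("side",290,150,420,270,5,"d8.png")
E
```

```text
16.05 [ 0.53101476 -0.21337215  0.26987078] [ 0.30492963 -0.88364074 -0.17101671] 0.015173463289408388
```

View pics/s8.png

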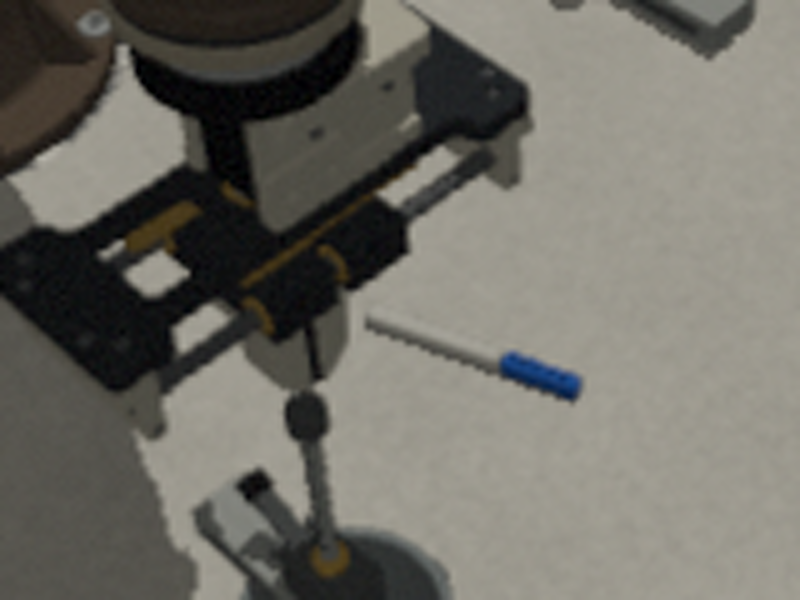

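View pics/d8.png

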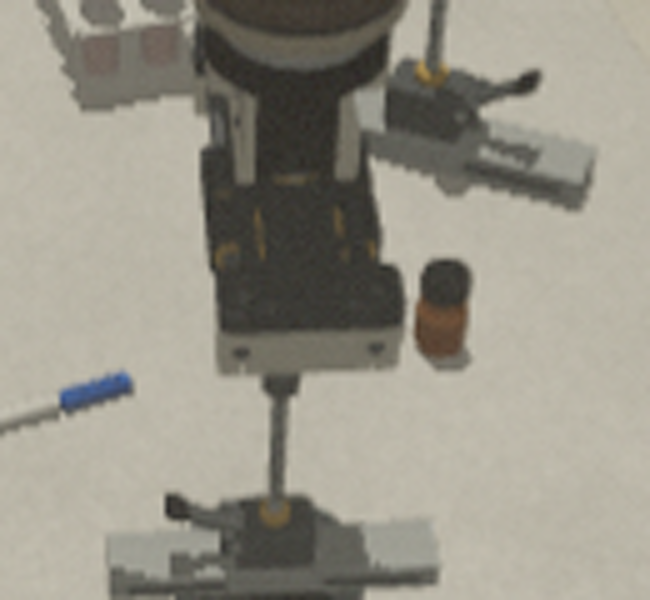

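>>> {"op": "apply_moves", "data": {"targets": [1,0.002,0.004,0.03,0,1,0,0,0.02,0,1,0,0,0.03,0,1,0,0,0.03,0,1,0,0,0.03,0,1,0,0,0.02,0,1,0,0,0,0,1,0,0,0,0]}}

```text
clock: 17.15
position: [0.5311, -0.2149, 0.2056]
ee_rot: [-3.131, 0.26, 0.0]
force: [-0.9, 0.1, 0.3]
width: 0.004
```

```bash
python3 - <<'E'
from h import *
s=arm.observe(); print(s["clock"],s["position"],s["force"],s["width"])
crop("scene",200,160,360,280,5,"s9.png")
E
```

```text
17.15 [ 0.53111835 -0.21490703  0.20560636] [-0.94122471  0.08960534  0.29279255] 0.004350582362228907
```

View pics/s9.png

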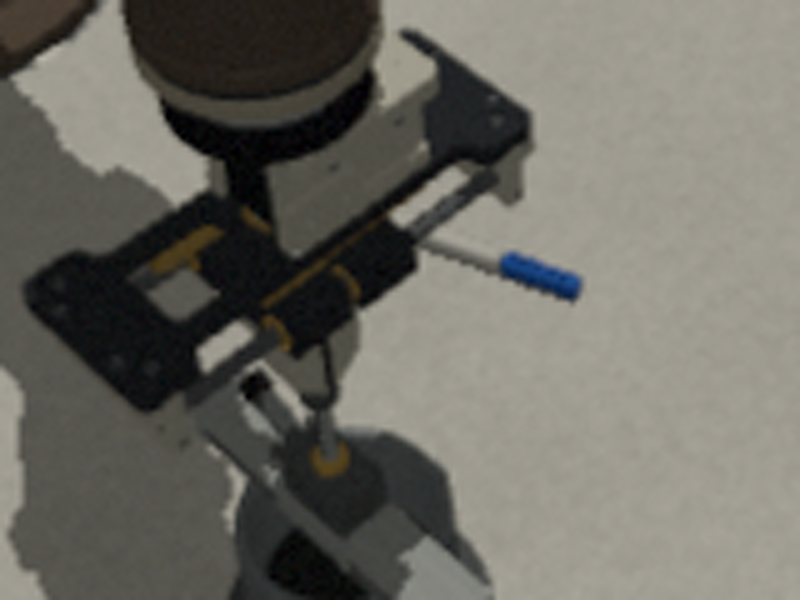

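The head sits under the fingertips (crop ≈(318,398)) and is moving down with them. I'll now go down in 1 mm steps, watching the force.

>>> {"op": "apply_moves", "data": {"targets": [1,0,0,0.005,0,1,0,0,0.005,0]}}

```text
clock: 17.45
position: [0.5313, -0.2149, 0.2017]
ee_rot: [3.131, -0.26, 0.001]
force: [-0.0, -0.1, 2.5]
width: 0.007
```

>>> {"op": "apply_moves", "data": {"targets": [1,0,0,0.005,0,1,0,0,0.0025,0]}}

```text
clock: 17.7
position: [0.5313, -0.2149, 0.1985]
ee_rot: [3.131, -0.26, 0.001]
force: [1.8, -0.1, 1.3]
width: 0.005
```

>>> {"op": "apply_moves", "data": {"targets": [1,0,0,0.0025,0]}}

```text
clock: 17.82
position: [0.5313, -0.2149, 0.1975]
ee_rot: [3.131, -0.26, 0.001]
force: [1.4, -0.4, 1.6]
width: 0.007
```

>>> {"op": "apply_moves", "data": {"targets": [1,0,0,0.0025,0]}}

```text
clock: 17.95
position: [0.5313, -0.2149, 0.1966]
ee_rot: [3.131, -0.26, 0.001]
force: [0.4, -0.1, 1.5]
width: 0.006
```

Sliding costs about 1.5 N, as predicted (2.5 N friction minus 1 N weight).

>>> {"op": "apply_moves", "data": {"targets": [1,0,0,0.0025,0]}}

```text
clock: 18.08
position: [0.5313, -0.2149, 0.1955]
ee_rot: [3.131, -0.26, 0.0]
force: [0.5, 0.1, 1.4]
width: 0.005
```

>>> {"op": "apply_moves", "data": {"targets": [1,0,0,0.0025,0]}}

```text
clock: 18.2
position: [0.5311, -0.2149, 0.1945]
ee_rot: [3.131, -0.26, 0.0]
force: [0.1, -0.5, 1.2]
width: 0.005
```

>>> {"op": "apply_moves", "data": {"targets": [1,0,0,0.0025,0]}}

```text
clock: 18.32
position: [0.5311, -0.2149, 0.1935]
ee_rot: [3.131, -0.26, 0.0]
force: [0.8, -0.5, 1.8]
width: 0.007
```

>>> {"op": "apply_moves", "data": {"targets": [1,0,0,0.0025,0]}}

```text
clock: 18.45
position: [0.5311, -0.2149, 0.1925]
ee_rot: [3.131, -0.26, 0.0]
force: [0.6, -0.1, 1.7]
width: 0.003
```

>>> {"op": "apply_moves", "data": {"targets": [1,0,0,0.0025,0]}}

```text
clock: 18.58
position: [0.5311, -0.2149, 0.1915]
ee_rot: [-3.131, 0.26, -0.0]
force: [1.3, -0.2, 1.3]
width: 0.005
```

>>> {"op": "apply_moves", "data": {"targets": [1,0,0,0.0025,0]}}

```text
clock: 18.7
position: [0.5311, -0.2149, 0.1905]
ee_rot: [-3.131, 0.26, -0.0]
force: [1.7, -0.8, 1.3]
width: 0.005
```

>>> {"op": "apply_moves", "data": {"targets": [1,0,0,0.0025,0]}}

```text
clock: 18.82
position: [0.5311, -0.2149, 0.1895]
ee_rot: [-3.131, 0.26, -0.0]
force: [1.1, -0.8, 1.4]
width: 0.003
```

>>> {"op": "apply_moves", "data": {"targets": [1,0,0,0.0025,0]}}

```text
clock: 18.95
position: [0.5311, -0.2149, 0.1885]
ee_rot: [-3.131, 0.26, -0.0]
force: [2.1, -0.1, 1.4]
width: 0.004
```

>>> {"op": "apply_moves", "data": {"targets": [1,0,0,0.0025,0]}}

```text
clock: 19.08
position: [0.5311, -0.2149, 0.1874]
ee_rot: [-3.131, 0.26, -0.0]
force: [1.2, -0.1, 2.3]
width: 0.002
```

>>> {"op": "apply_moves", "data": {"targets": [1,0,0,0.0025,0]}}

```text
clock: 19.2
position: [0.5311, -0.2149, 0.1866]
ee_rot: [-3.131, 0.26, -0.0]
force: [0.4, -0.1, 4.5]
width: 0.007
```

The force rose from 1.4 to 4.5 N, which means contact with about 3 N on the cushion. I'll hold and re-read.

>>> {"op": "apply_moves", "data": {"targets": [1,0,0,0,0,1,0,0,0,0]}}

```text
clock: 19.45
position: [0.5311, -0.2149, 0.1865]
ee_rot: [-3.131, 0.26, -0.0]
force: [1.9, -0.4, 1.9]
width: 0.005
```

>>> {"op": "apply_moves", "data": {"targets": [1,0,0,0,0,1,0,0,0,0]}}

```text
clock: 19.7
position: [0.5311, -0.2149, 0.1865]
ee_rot: [-3.131, 0.26, -0.0]
force: [1.4, -0.1, 2.7]
width: 0.002
```

About 2–3 N rests on the cushion, and friction will hold the rod. I'll lift off and move over the lever end.

>>> {"op": "apply_moves", "data": {"targets": [1,0,0,-0.01,0,1,0,0,-0.04,0,1,0,0,-0.04,0,1,-0.06,0,0,0,1,-0.06,0,0,0,1,-0.013,0,0,0,1,0,0,0,0,1,0,0,0.08,0,1,0,0,0.03,0,1,0,0,0,0,1,0,0,0,0]}}

```text
clock: 21.08
position: [0.4792, -0.2065, 0.1792]
ee_rot: [3.13, -0.261, 0.001]
force: [-0.9, -0.9, 0.6]
width: 0.008
```

```bash
python3 - <<'E'
from h import *
s=arm.observe(); print(s["clock"],s["position"],s["force"],s["width"])
crop("scene",200,160,360,280,5,"s10.png")
crop("side",280,170,420,290,5,"d10.png")
E
```

```text
21.075 [ 0.47921832 -0.20653694  0.17922214] [-0.87321178 -0.85016004  0.60940173] 0.007711516184700592
```

View pics/s10.png

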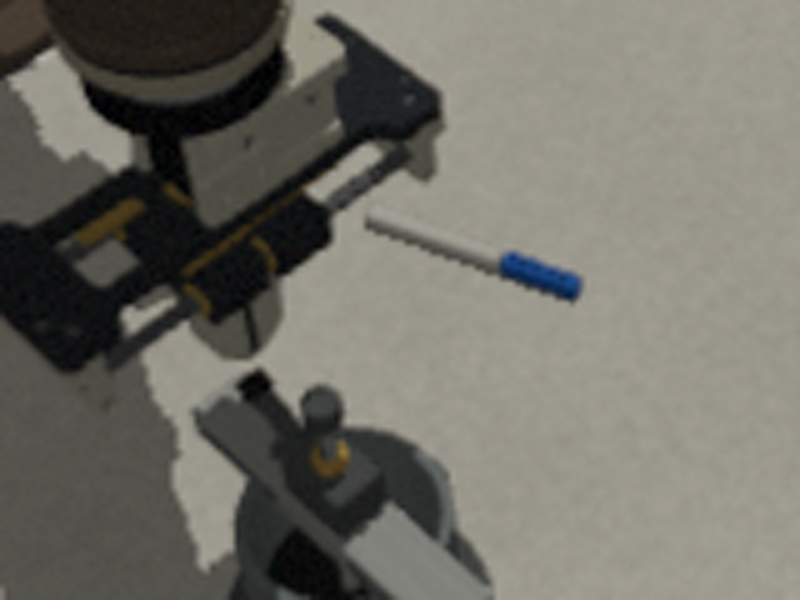

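View pics/d10.png

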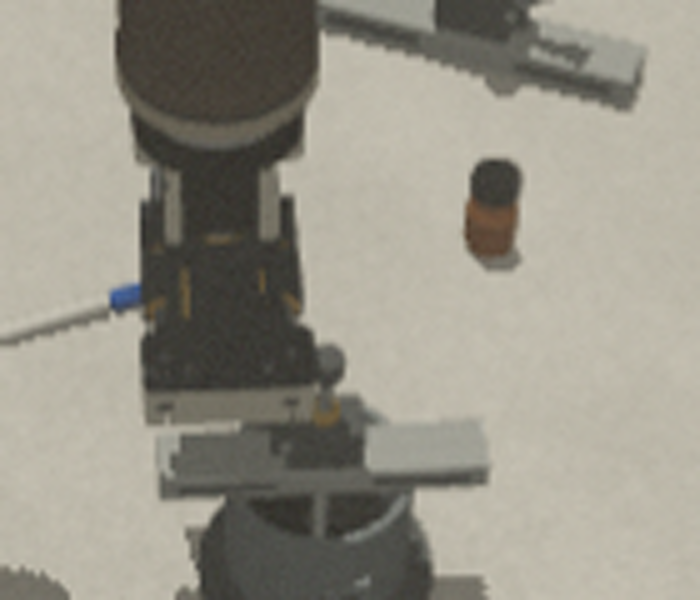

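The rod head is down with the tip visible inside the bucket, the gauge is unmoved, and the fingertips are above the lever's black end (crop (255,382)). I'll press the lever.

>>> {"op": "apply_moves", "data": {"targets": [1,0,0,0.03,0,1,0,0,0.02,0,1,0,0,0.01,0]}}

```text
clock: 21.55
position: [0.478, -0.2059, 0.1538]
ee_rot: [-3.13, 0.26, 0.002]
force: [-3.3, 1.7, 3.4]
width: 0.002
```

>>> {"op": "apply_moves", "data": {"targets": [1,0,0,0.01,0,1,0,0,0.01,0]}}

```text
clock: 21.8
position: [0.4785, -0.2062, 0.1463]
ee_rot: [-3.131, 0.261, 0.0]
force: [-1.2, -0.5, 2.9]
width: 0.003
```

>>> {"op": "apply_moves", "data": {"targets": [1,0,0,0.01,0,1,0,0,0.005,0]}}

```text
clock: 22.05
position: [0.4786, -0.2061, 0.1403]
ee_rot: [3.131, -0.26, -0.0]
force: [-1.1, 0.9, 3.0]
width: 0.005
```

>>> {"op": "apply_moves", "data": {"targets": [1,0,0,0.0025,0,1,0,0,0,0]}}

```text
clock: 22.3
position: [0.4788, -0.2061, 0.1395]
ee_rot: [3.131, -0.26, 0.001]
force: [-0.1, 0.1, 0.9]
width: 0.004
```

>>> {"op": "apply_moves", "data": {"targets": [1,0,0,0.0025,0,1,0,0,0.0025,0]}}

```text
clock: 22.55
position: [0.4787, -0.2061, 0.1376]
ee_rot: [-3.131, 0.26, -0.0]
force: [-1.0, 0.4, 2.5]
width: 0.003
```

>>> {"op": "apply_moves", "data": {"targets": [1,0,0,0.0025,0]}}

```text
clock: 22.68
position: [0.4786, -0.206, 0.1365]
ee_rot: [-3.131, 0.26, 0.0]
force: [-2.6, -0.0, 3.3]
width: 0.007
```

>>> {"op": "apply_moves", "data": {"targets": [1,0,0,0.0025,0]}}

```text
clock: 22.8
position: [0.4786, -0.2062, 0.1358]
ee_rot: [-3.13, 0.26, -0.0]
force: [-5.4, 2.2, 14.7]
width: 0.005
```

The lever hit its stop at z=0.136, as predicted, with 14.7 N. I'll hold briefly, then back off and check.

>>> {"op": "apply_moves", "data": {"targets": [1,0,0,0,0,1,0,0,0,0]}}

```text
clock: 23.05
position: [0.4786, -0.2061, 0.136]
ee_rot: [-3.13, 0.26, -0.0]
force: [-3.8, 1.2, 9.3]
width: 0.006
```

>>> {"op": "apply_moves", "data": {"targets": [1,0,0,-0.005,0,1,0,0,-0.03,0,1,0,0,-0.1,0,1,0,0,-0.12,0,1,-0.15,0,-0.05,0,1,-0.15,0,0,0,1,0,0,0,0,1,0,0,0,0]}}

```text
clock: 24.05
position: [0.362, -0.1862, 0.2581]
ee_rot: [-3.13, 0.259, -0.004]
force: [0.2, -0.1, -0.1]
width: 0.006
```

```bash
python3 - <<'E'
from h import *
s=arm.observe(); print(s["clock"],s["position"],s["force"])
for n in ("scene","side"):
    im=eyes.get_image(n); cv2.imwrite(f"pics/{n}11.png",im[:,:,::-1])
    crop(n,*((220,190,350,310) if n=="scene" else (280,170,410,290)),6,n+"11c.png",im)
E
```

```text
24.05 [ 0.36196051 -0.18622653  0.25808106] [ 0.15008813 -0.08556743 -0.14038317]
```

View pics/scene11c.png

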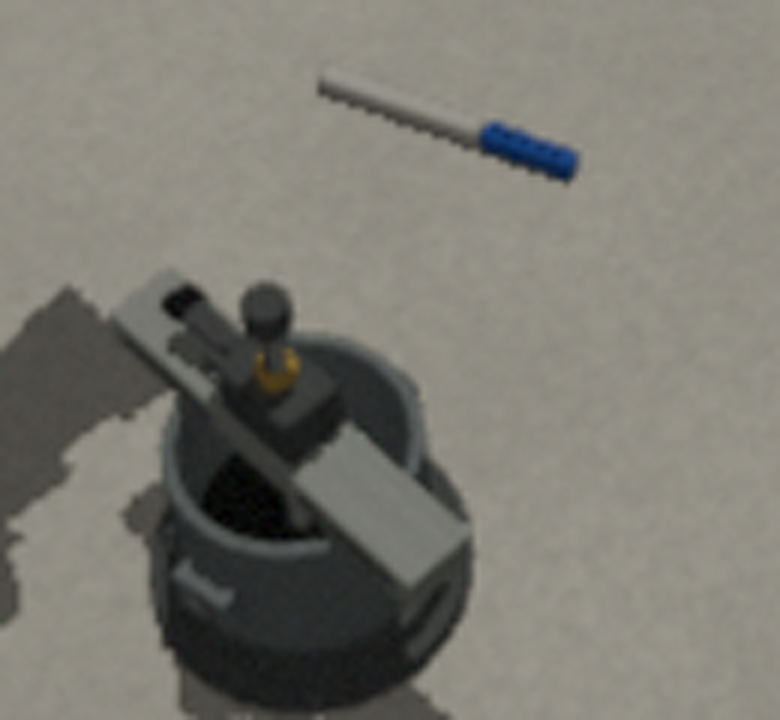

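View pics/side11c.png

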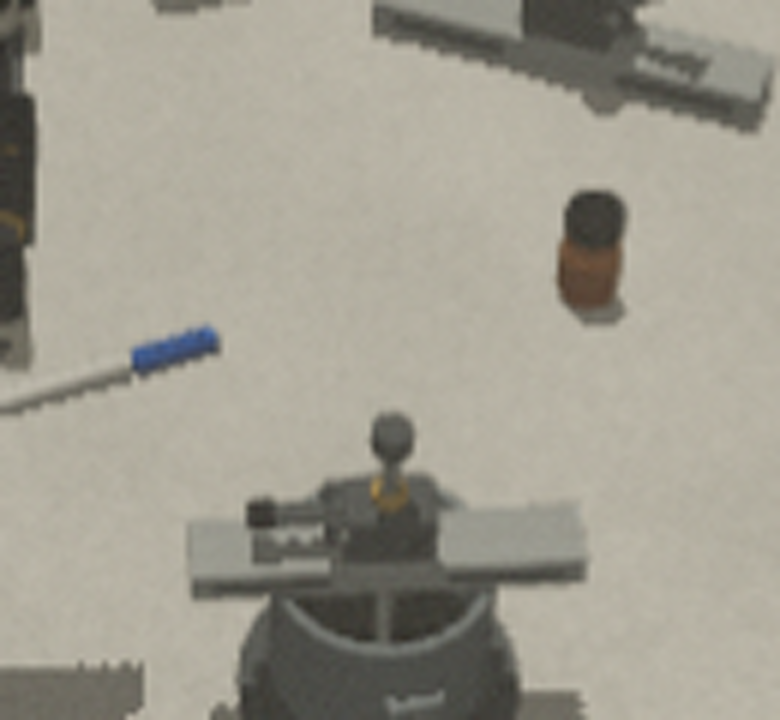

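```bash
python3 - <<'E'
from h import *
sc=cam("scene"); sd=cam("side")
S=lambda p:(p[0]/6-.4+220,p[1]/6-.4+190); D=lambda p:(p[0]/6-.4+280,p[1]/6-.4+170)
for n,a,b in (("bush",(278,366),(390,490)),("head",(267,309),(392,436)),("lever end",(184,300),(261,513))):
    print(n,tri([ray(sc,S(a)),ray(sd,D(b))]))
a=cv2.imread("pics/scene0.png").astype(int);b=cv2.imread("pics/scene11.png").astype(int)
for n,(x0,y0,x1,y1) in {"pen":(270,198,320,222),"bottle":(370,232,392,266),"box":(170,320,255,400),"rack":(372,92,440,170)}.items():
    print(n,np.abs(a-b)[y0:y1,x0:x1].mean().round(1))
E
```

```text
bush (array([ 0.53159493, -0.21391787,  0.14578706]), [np.float64(0.0005971553048272694), np.float64(0.0005971553048271335)])
head (array([ 0.53118485, -0.21427049,  0.18090204]), [np.float64(0.0006453458508594559), np.float64(0.0006453458508594107)])
lever end (array([ 0.47801112, -0.20570692,  0.13484214]), [np.float64(0.0007206950504943527), np.float64(0.0007206950504944065)])
pen 3.7
bottle 3.4
box 3.3
rack 3.4
```

View pics/scene11.png

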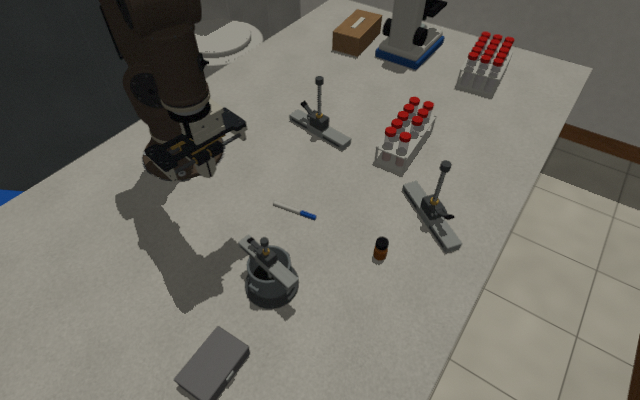

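Everything fits: the gauge is flat and within 2 mm of the axis, the lever end is at 0.135 m (locked 0.133) and the bystanders are unmoved. The head middle reads 0.181, consistent with its top at 0.1865. I'm handing in.

```bash
python3 -c "
from cell import arm
print(arm.sign_off())"
```

```text
the job is handed in; nothing more can be done
None
```

The smallest gauge (170 mm bar) now stands flat across the bucket's rim with its rod resting on the cushion and the lever locked. The job was handed in at about 24 s; no verdict was reported.

**What I did:**
- **Placing:** I gripped the gauge by its plain end and lowered it slowly onto the rim. It had sagged about 0.09 rad in the grip, but levelled on the rim with no more than about 11 N at the wrist.
- **Rod:** I pushed it down with shut fingers until the force rose from 1.4 to 4.5 N. That leaves an estimated 2–3 N on the cushion.
- **Lever:** I pressed it to its stop with about 15 N, then drew the arm well clear.

**Last checks:**
- **Position:** the gauge's middle is about 2 mm from the bucket's axis and it stands level.
- **Lever:** its end is at about 0.135 m, where 0.133 m means locked.
- **Rod:** the head is at the height where it was left. From its height, the tip sits about 54–55 mm below the rim.
- **Bystanders:** pen, bottle, slide box and tube rack show no change in the scene image.

**Not confirmed:** the force on the cushion is only inferred from noisy wrist readings (about ±0.7 N), and I did not measure it after locking. The rod head also measured 13 mm higher than I first expected; I took the given 132 mm as reaching the knob's underside, and all later readings agreed with that.

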